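Put the brush tray back into its case under the bottle shelf

ROBOT

A 6-joint arm with a two-finger parallel gripper is mounted at the origin on the work surface. World frame = base frame: x ahead of the robot, y to its left, z up, the work surface at z = 0. Lengths are in m, angles in rad, forces in N, time in s.
With the tool pointing down it reaches from about 0.275 to 1 m from the base axis. Payload 8.4 kg.
Tool frame: the origin (TCP) lies on the centre line of the jaws, within the pads' length; the fingertips stand 17 mm ahead of it and the grasp point (between the pads) lies 2 mm behind it (bot.tcp_to_tips is the z of the fingertips in the tool frame, in m); z points along the fingers, y is the line along which they close (so a half turn about z gives the same grasp; the last joint's range is limited). The gripper opens to 85 mm and grips with 20 to 120 N. Pads are 22 mm wide; open, the fingers measure 114 mm over their backs; the gripper's body (76 mm by 85 mm) begins 54 mm behind the grasp point. The pads swing forward as they close: fully open they stand 13 mm farther back than shut.
Start: joints at [-0.002, 0.353, 1.633, -0, 1.155, -0.002], TCP at [0.625, -0, 0.248] pointing down, gripper open.
Joint ranges: [-2.63, 2.63], [-0.92, 2.1], [0.06, 2.66], [-1.3, 4.44], [0, 2.69], [-3.02, 3.02]. Speed limits (rad/s): [2.22, 2.22, 2.79, 3.14, 3.14, 3.14].

INTERFACE

Orientations are given as a unit quaternion [x, y, z, w].
In Python, from workcell import bot, hand, kinematics, get_obs, vision, hand_in gives the robot as it stands. The module is installed in compiled form; this text tells all that it offers. Calls block until the motion is done:
- bot.reach(position, orientation): joint-space move of the TCP to a pose.
- bot.servo_line(position, ori=None, velocity=0.15): straight line of the TCP; ori=None keeps the orientation; velocity is the mean speed in m/s.
- bot.goto_joints(angles): joint-space move.
- hand.move_gripper(opening, strength=None): finger opening in m; strength is the grip in N (None keeps the last); returns when the fingers have stopped.
- bot.dwell(seconds).
- kinematics.solve_ik(position, orientation): joint angles nearest the present ones, or None.
- get_obs(): the state.
- vision.read_camera(name): name is "scene" or "side" or "wrist"; returns a dict with "frame" (384x512x3 uint8, red, green, blue), "intrinsics" (3x3 intrinsics, pixels), "view" (4x4, takes a point from world to camera coordinates). Camera axes: x right, y down, z forward; pixel columns grow to the right and rows downward; lengths in m; the calibration is good to about 2 mm. A picture is of the moment at which its call begins. There is no depth.
A pose or a line that the arm cannot do raises bot.IKError and nothing moves.
- hand_in(): hands the job in; it is judged then, once.
The state is a dict: "time_s": time; "joint_pos": joint angles; "joint_vel": joint speeds; "joint_efforts": joint torques, N m; "position": TCP position; "orientation": TCP orientation; "wrist_force": force on the tool from outside, world axes, zero at the start; "ft_torque": the same for the moment, N m; "gripper_width": finger opening in m; "grip_force": force on a finger pad.
Only numpy, scipy, OpenCV 4.12 (cv2) and the standard library are available. Lean on these libraries where they do the work, as an engineer would, in place of code of your own. Each camera call takes 0.05 s, during which the arm holds its last target. There are 200 camera calls.

TASK

Put the long wooden brush tray back into the metal case under the little bottle shelf: slide it in through the case's open end, leading end first, and push it fully home so that only the dark pull block stands out. Do not hit the shelf stand hard with the arm, and leave the other things on the bench where they stand.

Things in the scene. Friction and masses are not known exactly. Their poses are not given: they have to be found in the camera images.
- tray: Light wooden open-topped brush tray, 56 mm wide (x), 160 mm long (y), 30 mm high, about 0.22 kg, flat on the bench. Brushes lie in it on a grey pad 18 mm above the underside. Origin: centre of the underside of the 160 mm box; +y points to the leading end, which goes into the case first, -y to the end with the pull block; z up.
- pull (a point): Middle of the outer face of the tray's dark wooden pull block, 15 mm above the tray's underside. The block is 24 mm wide, 24 mm high (3 to 27 mm above the underside) and stands 18 mm out from the tray's -y end. Axes as the tray's.
- station: Fixed stand: an aluminium tray case on the bench, with a narrow wooden bottle shelf above its mouth. Origin: on the bench under the middle of the case's open mouth; the case runs along +y, z up. The shelf stands on two posts, 18 mm (x) by 30 mm, centred at x = -142 and 142, y = 12 mm, on flat feet 8 mm high. The case floor runs out before the mouth as a tongue 36 mm wide, to y = -80.
- mouth (a point): Middle of the case's mouth at floor level, 8 mm above the bench; axes as the stand's, +y into the case. Inside: 62 mm wide, 35 mm high, 160 mm deep to the closed end, so the tray box is home when flush with the mouth. Side walls 6 mm. Two lips, 4 mm thick, turn in 14 mm at the top and leave a 34 mm slot: the tray enters only by the mouth.
- shelf_edge (a point): Middle of the lower front edge of the bottle shelf, 165 mm above the bench and 55 mm before the mouth (stand's y = -55). The board is 320 mm wide (x), 85 mm deep (y from -55 to 30), 14 mm thick, with bottles on it up to 260 mm above the bench. It overhangs the mouth, so a gripper working there must lean back, fingers pointing down and towards the stand's +y.
- palette: Bystander: closed flat steel paint tin, 64 mm by 110 mm (y), 25 mm high, no pull block, on the bench beside the tray. Origin: centre of the underside.
- pot_a: Bystander: small round jar, 44 mm diameter, 45 mm high, standing beside the approach to the case's mouth, about 125 mm off the case's middle line on the stand's -x side. Origin: centre of the underside.
- pot_b: Bystander: like pot_a, on the stand's +x side.
- water: Bystander: white cup, 72 mm diameter, 85 mm high, beside the case on the stand's +x side. Origin: centre of the underside.
- dish: Bystander: white dish, 100 mm diameter, 18 mm high, on the left. Origin: centre of the underside.
- medium: Bystander: bottle, 52 mm diameter, 130 mm high, on the left. Origin: centre of the underside.

How it is judged:
At the end, for the whole second after the job is handed in: The tray lies level in the case, pull block outwards, pushed in to within 6 mm of flush with the mouth (tray origin 74 to 88 mm past the mouth, within 6 mm of the case's middle line, within 0.08 rad of its direction), released and at rest (x of tray in the frame of station between -0.006 and 0.006 m and y of tray in the frame of station between 0.074 and 0.088 m and z of tray in the frame of station between 0.004 and 0.015 m and y of pull in the frame of station between -0.05 and -0.005 m and angle between the y axis of tray and the y axis of station, either way round below 0.08 rad and angle between tray's own z axis and vertical below 0.08 rad and linear speed of tray below 0.02 m/s); the robot touches nothing.
It fails at once if a bystander (paint tin, either jar, cup, dish or bottle) is moved more than 30 mm or tipped more than 0.5 rad (distance of any of palette, pot_a, pot_b, water, dish, medium from where it was at the start of the episode above 0.03 m or angle between any of palette, pot_a, pot_b, water, dish, medium's own z axis and vertical above 0.5 rad).
It fails at once if the arm or fingers press on the shelf stand with more than 30 N (contact force between any of the arm, the fingers and station above 30 N).
It also fails if it takes over 59 s, if anything falls off the work surface, if the arm or the gripper's body presses on something with over 40 N, if the wrist force passes 120 N, or if a joint passes its speed limit or range.

## Working session

There is one attempt and no reset: what is moved stays moved. The work goes in short steps, each a Python script; the robot and the scene stay as the last script left them, time stands still between calls to the robot, and variables do not carry over. Pictures are saved under pics/ and viewed, at most 13 in all, crops included, and the job is handed in when it is done.

```bash
mkdir -p pics; python3 - <<'E'
from workcell import *
import cv2,numpy as np
a=[]
for n in("scene","side","wrist"):
    r=vision.read_camera(n);cv2.imwrite(f"pics/{n}0.png",r["frame"][:,:,::-1])
    np.savez(f"{n}0.npz",**{k:r[k] for k in("frame","intrinsics","view")})
    V=np.array(r["view"]);print(n,(-V[:3,:3].T@V[:3,3]).round(3),V[2,:3].round(3),r["intrinsics"][0][0])
print(get_obs())
E
```

```text
scene [ 1.591 -0.216  1.024] [-0.737  0.13  -0.663] 494.8289583061419
side [0.439 0.879 0.942] [ 0.097 -0.728 -0.678] 419.18984158559425
wrist [0.625 0.072 0.372] [-0.001 -0.282 -0.959] 308.8324957493901
{'time_s': 0.15, 'joint_pos': array([-2.39735899e-03,  3.53372594e-01,  1.63380924e+00, -3.72113771e-06,
        1.15518189e+00, -2.40788295e-03]), 'joint_vel': array([ 0.00128845, -0.00041701, -0.00065073, -0.00021415, -0.00206426,
       -0.00185389]), 'joint_efforts': array([ 2.76869596e-04, -6.02649808e+01, -3.40162182e+01, -3.39303997e-04,
        7.60091847e-03, -2.75873907e-05]), 'position': array([6.24754279e-01, 1.13235437e-06, 2.47872831e-01]), 'orientation': array([ 7.07102476e-01,  7.07110981e-01, -2.73165473e-04, -2.72068630e-04]), 'wrist_force': array([ 0.20364818, -0.2253576 , -0.81188888]), 'ft_torque': array([-0.01463137,  0.01349346, -0.04196505]), 'grip_force': 0.21091788075864315, 'gripper_width': 0.08523517880608046}
```

View pics/scene0.png

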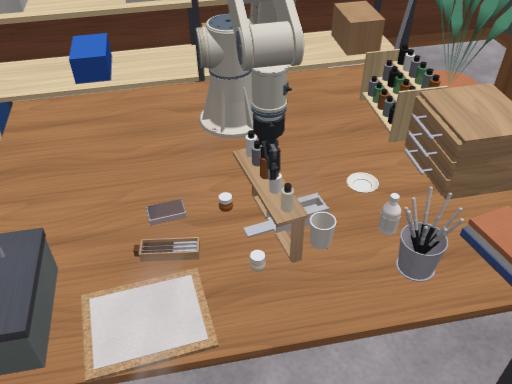

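View pics/side0.png

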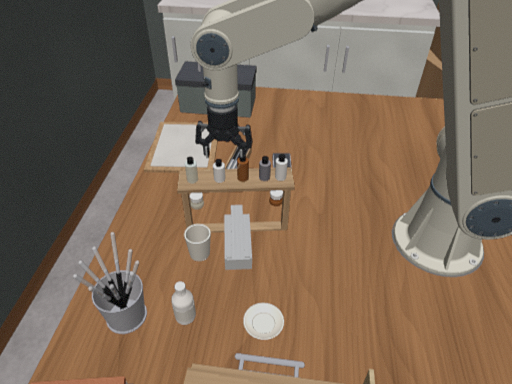

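View pics/wrist0.png

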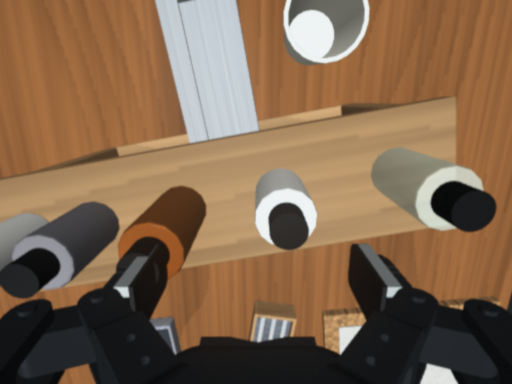

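The scene view shows the tray at about (170,249), with its pull block at (137,251) on the left. The tongue is at (262,228) and the far end of the case at (315,204). The side view shows the case from (238,210) to (238,265). The wrist camera is right over the shelf bottles, so I have to raise the arm first.

```bash
cat > h.py <<'E'
from workcell import *
import cv2,numpy as np
from scipy.spatial.transform import Rotation as R
def ray(r,px):
    V=np.array(r["view"]);K=np.array(r["intrinsics"])
    px=np.atleast_2d(px).astype(float)
    d=np.c_[px,np.ones(len(px))]@np.linalg.inv(K).T@V[:3,:3]
    return -V[:3,:3].T@V[:3,3],d
def plane(r,px,z):
    c,d=ray(r,px);return c+d*((z-c[2])/d[:,2])[:,None]
def proj(r,P):
    V=np.array(r["view"]);K=np.array(r["intrinsics"])
    q=(np.atleast_2d(P)@V[:3,:3].T+V[:3,3])@K.T;return q[:,:2]/q[:,2:]
def tri(rs,pxs):
    A=np.zeros((3,3));b=np.zeros(3);L=[]
    for r,p in zip(rs,pxs):
        c,d=ray(r,p);d=d[0]/np.linalg.norm(d[0]);M=np.eye(3)-np.outer(d,d);A+=M;b+=M@c;L.append((c,M))
    x=np.linalg.solve(A,b);return x,[np.linalg.norm(M@(x-c)) for c,M in L]
def shot(n,tag):
    r=vision.read_camera(n);cv2.imwrite(f"pics/{tag}.png",r["frame"][:,:,::-1])
    np.savez(f"{tag}.npz",**{k:r[k] for k in("frame","intrinsics","view")});return r
def quat(lean,az,flip=1):
    # fingers down, leaning towards heading az (rad, world); tool y horizontal, across az
    h=np.array([np.cos(az),np.sin(az),0]);z=np.sin(lean)*h-np.cos(lean)*np.array([0,0,1])
    y=flip*np.array([-h[1],h[0],0]);return R.from_matrix(np.c_[np.cross(y,z),y,z]).as_quat()
E
python3 - <<'E'
from h import *
s=np.load("scene0.npz");d=np.load("side0.npz")
for n,p,z in[("traytop",(170,249),.03),("pull",(137,251),.015),("tonguetip",(246,231),.008),("case far",(322,207),.04),("shelfL",(236,152),.18),("shelfR",(300,216),.18),("potb",(258,265),0),("pota",(226,206),0),("palette",(167,212),.025)]:
    print(n,plane(s,p,z).round(3))
print("side", plane(d,(238,266),.02).round(3),plane(d,(237,209),.008).round(3))
# wrist poses reachable?
o=get_obs();q0=o["orientation"]
print("down tool axes",R.from_quat(q0).as_matrix().round(2).tolist())
for lean in(0,.4,.7,.8):
  for f in(1,-1):
    for P in((.62,-.4,.2),(.66,-.3,.03),(.62,-.15,.03)):
      j=kinematics.solve_ik(P,quat(lean,np.pi/2,f));print(lean,f,P,None if j is None else np.round(j,2))
E
```

```text
traytop [[ 0.655 -0.275  0.03 ]]
pull [[ 0.63  -0.365  0.015]]
tonguetip [[ 0.609 -0.057  0.008]]
case far [[0.589 0.172 0.04 ]]
shelfL [[ 0.46  -0.055  0.18 ]]
shelfR [[0.752 0.055 0.18 ]]
potb [[ 0.734 -0.048  0.   ]]
pota [[ 0.484 -0.097  0.   ]]
palette [[ 0.501 -0.274  0.025]]
side [[0.562 0.184 0.02 ]] [[ 0.601 -0.045  0.008]]
down tool axes [[-0.0, 1.0, -0.0], [1.0, 0.0, -0.0], [-0.0, -0.0, -1.0]]
0 1 (0.62, -0.4, 0.2) [-0.57  0.57  1.4  -0.    1.17  2.57]
0 1 (0.66, -0.3, 0.03) [-0.43  0.74  1.53 -0.    0.88  2.71]
0 1 (0.62, -0.15, 0.03) [-0.24  0.63  1.74 -0.    0.77  2.9 ]
0 -1 (0.62, -0.4, 0.2) [-0.57  0.57  1.4  -0.    1.17 -0.57]
0 -1 (0.66, -0.3, 0.03) [-0.43  0.74  1.53 -0.    0.88 -0.43]
0 -1 (0.62, -0.15, 0.03) [-0.24  0.63  1.74 -0.    0.77 -0.24]
0.4 1 (0.62, -0.4, 0.2) [-0.71  0.71  1.21  0.3   1.49  2.37]
0.4 1 (0.66, -0.3, 0.03) [-0.58  0.84  1.37  0.36  1.18  2.39]
0.4 1 (0.62, -0.15, 0.03) [-0.42  0.72  1.65  0.44  1.    2.44]
0.4 -1 (0.62, -0.4, 0.2) [-0.71  0.71  1.21  0.3   1.49 -0.77]
0.4 -1 (0.66, -0.3, 0.03) [-0.58  0.84  1.37  0.36  1.18 -0.76]
0.4 -1 (0.62, -0.15, 0.03) [-0.42  0.72  1.65  0.44  1.   -0.7 ]
0.7 1 (0.62, -0.4, 0.2) [-0.78  0.84  1.07  0.48  1.74  2.32]
0.7 1 (0.66, -0.3, 0.03) [-0.66  0.97  1.23  0.54  1.44  2.27]
0.7 1 (0.62, -0.15, 0.03) [-0.53  0.83  1.55  0.63  1.23  2.25]
0.7 -1 (0.62, -0.4, 0.2) [-0.78  0.84  1.07  0.48  1.74 -0.82]
0.7 -1 (0.66, -0.3, 0.03) [-0.66  0.97  1.23  0.54  1.44 -0.87]
0.7 -1 (0.62, -0.15, 0.03) [-0.53  0.83  1.55  0.63  1.23 -0.89]
0.8 1 (0.62, -0.4, 0.2) [-0.8   0.89  1.03  0.54  1.82  2.31]
0.8 1 (0.66, -0.3, 0.03) [-0.68  1.01  1.18  0.59  1.53  2.25]
0.8 1 (0.62, -0.15, 0.03) [-0.56  0.87  1.52  0.68  1.32  2.21]
0.8 -1 (0.62, -0.4, 0.2) [-0.8   0.89  1.03  0.54  1.82 -0.83]
0.8 -1 (0.66, -0.3, 0.03) [-0.68  1.01  1.18  0.59  1.53 -0.89]
0.8 -1 (0.62, -0.15, 0.03) [-0.56  0.87  1.52  0.68  1.32 -0.93]
```

```bash
python3 - <<'E'
from h import *
p=get_obs()["position"]
bot.servo_line([p[0],p[1],.36])
bot.reach([.63,-.40,.30],quat(.35,np.pi/2,1));shot("wrist","A")
bot.reach([.63,-.28,.20],quat(.6,np.pi/2,1));shot("wrist","B")
cv2.imwrite("pics/AB.png",np.hstack([cv2.imread("pics/A.png"),cv2.imread("pics/B.png")])[:, :])
im=cv2.imread("pics/A.png");cv2.imwrite("pics/A2.png",cv2.resize(im,(768,576),interpolation=2))
im=cv2.imread("pics/B.png");cv2.imwrite("pics/B2.png",cv2.resize(im,(768,576),interpolation=2))
print(get_obs()["time_s"])
E
```

```text
3.9
```

View pics/A2.png

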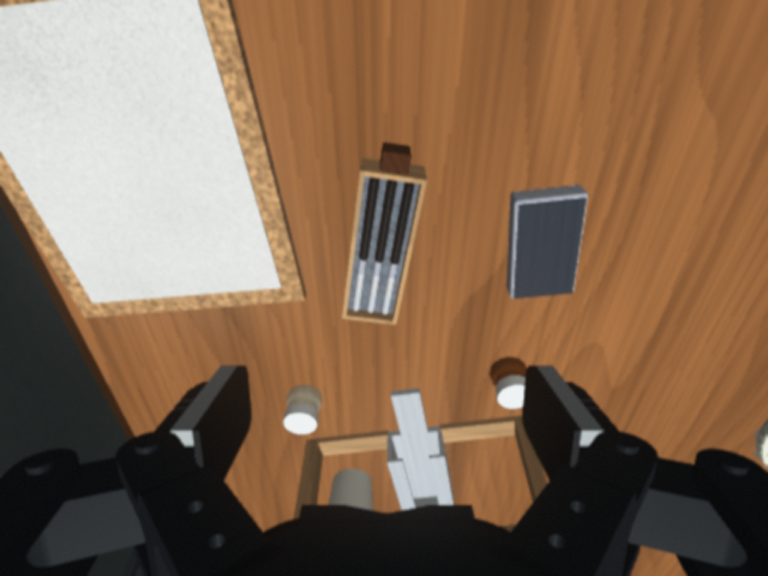

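View pics/B2.png

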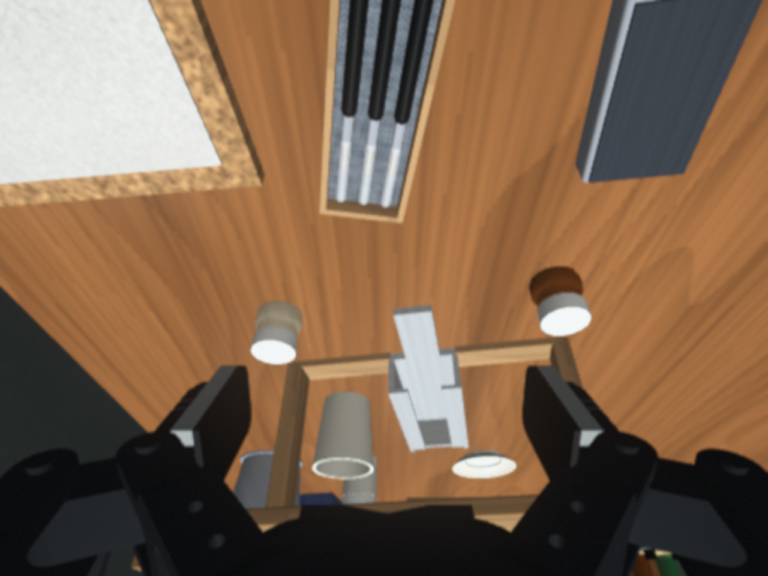

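A shows the tray corners at about (361,166), (427,180), (396,324) and (343,318), with the pull block at (395,155). The tongue runs from (405,392) to the mouth at about (415,432). B is closer: tray leading end at (322,213)–(402,221), tongue tip at (395,313)–(432,307), mouth edges at (390,358)–(457,350), the case closed end at about (440,445), and the jars clear at the sides. Next I'll extract masks.

```bash
python3 - <<'E'
from h import *
for t,pts in(("A",dict(rimL=(351,245),rimR=(412,250),rimend=(370,321),bench=(330,250),bench2=(440,260),pad=(372,280),block=(395,155),tongue=(407,410),case=(432,455))),("B",dict(rimL=(331,150),rimR=(425,130),rimend=(360,213),bench=(300,150),bench2=(470,150),tongue=(418,335),wallL=(395,370),wallR=(452,365),lip=(405,410)))):
    f=np.load(t+".npz")["frame"];h=cv2.cvtColor(f,cv2.COLOR_RGB2HSV)
    for k,(x,y) in pts.items(): print(t,k,f[int(y/1.5),int(x/1.5)],h[int(y/1.5),int(x/1.5)])
for t in "AB":
    f=cv2.resize(np.load(t+".npz")["frame"],None,fx=3,fy=3,interpolation=cv2.INTER_CUBIC)[:,:,::-1]
    cv2.imwrite(f"pics/c{t}.png", f[160:680,600:900] if t=="A" else f[380:900,700:1000])
cv2.imwrite("pics/C.png",np.hstack([cv2.imread("pics/cA.png"),cv2.imread("pics/cB.png")]))
E
```

```text
A rimL [193 153 109] [ 16 111 193]
A rimR [186 146 102] [ 16 115 186]
A rimend [177 135  93] [ 15 121 177]
A bench [149 102  64] [ 13 145 149]
A bench2 [157 105  64] [ 13 151 157]
A pad [153 157 161] [105  13 161]
A block [82 51 34] [ 11 149  82]
A tongue [200 207 213] [104  16 213]
A case [156 163 166] [ 99  15 166]
B rimL [137 125 115] [ 14  41 137]
B rimR [168 123  81] [ 14 132 168]
B rimend [173 138  99] [ 16 109 173]
B bench [165 112  69] [ 13 148 165]
B bench2 [167 113  68] [ 14 151 167]
B tongue [210 218 223] [102  15 223]
B wallL [115 116 116] [ 90   2 116]
B wallR [189 196 202] [104  16 202]
B lip [209 217 223] [103  16 223]
```

View pics/C.png

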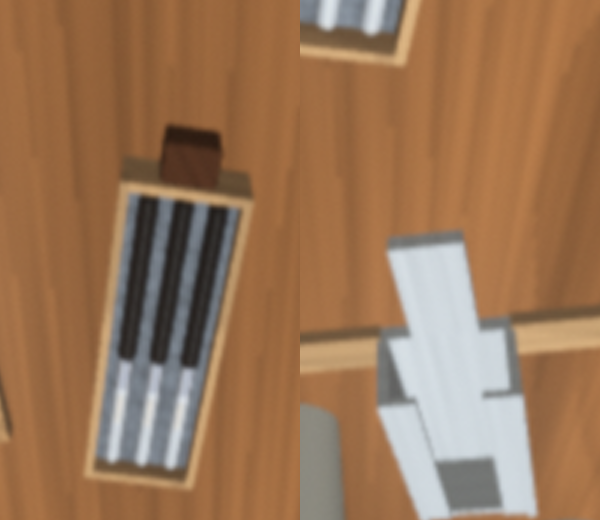

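The close-up gives tray rim corners in A, crop pixels: (121,184), (253,201), (86,474), (191,488). In B the tongue-tip top corners are at (389,250) and (464,243), and the lip front corners at (378,405), (415,402), (484,395) and (522,393). I'll refine these and cast the rays.

```bash
python3 - <<'E'
from h import *
A=np.load("A.npz");B=np.load("B.npz")
def ref(r,p,w=2):
    g=cv2.cvtColor(r["frame"],cv2.COLOR_RGB2GRAY);p=np.array(p,np.float32).reshape(-1,1,2)
    q=cv2.cornerSubPix(g,p.copy(),(w,w),(-1,-1),(3,40,.01)).reshape(-1,2);return q
cA=lambda L:(np.array(L,float)+[600.5,160.5])/3-.5
cB=lambda L:(np.array(L,float)+[400.5,380.5])/3-.5
T=cA([(121,184),(253,201),(86,474),(191,488)]);W=plane(A,T,.03)
print("tray top corners",W.round(4).tolist())
d=lambda a,b:np.linalg.norm(a-b).round(4)
print("sizes",d(W[0],W[1]),d(W[2],W[3]),d(W[0],W[2]),d(W[1],W[3]))
TB=np.array([(481.5/1.5,319.5/1.5)]) # placeholder
lb=(np.array([(321,214.5),(402,221.5)])+.5)/1.5-.5
for i in(0,1): print("tray lead tri",[x if isinstance(x,list) else x.round(4) for x in tri((A,B),(T[2+i],lb[i]))])
tb=cB([(389,250),(464,243)]);ta=(np.array([(393,394),(419,391)])+.5)/1.5-.5
tbr=ref(B,tb);tar=ref(A,ta);print("tongue px",tb.round(1).tolist(),tbr.round(1).tolist(),ta.round(1).tolist(),tar.round(1).tolist())
for i in(0,1): print("tongue tri",tri((A,B),(tar[i],tbr[i]))[0].round(4), plane(B,tb[i],.008).round(4),plane(A,ta[i],.008).round(4))
M=cB([(378,405),(415,402),(484,395),(522,393)]);print("lips front z47",plane(B,M,.047).round(4).tolist())
m=cB([(386,338),(512,325)]);print("mouth floor z8",plane(B,m,.008).round(4).tolist())
far=(np.array([(412,451),(468,447)])+.5)/1.5-.5;print("far top corners z47",plane(B,far,.047).round(4).tolist())
# tongue side edges from mask
g=cv2.cvtColor(B["frame"],cv2.COLOR_RGB2HSV);c=[]
for v in range(216,234):
    row=(g[v,:,1]<80)&(g[v,:,2]>170);xs=np.flatnonzero(row[255:310])+255
    if len(xs): c.append((v,xs[0]-.5,xs[-1]+.5))
c=np.array(c);print(c[:,1:].tolist())
for k in(1,2):print(plane(B,np.c_[c[:,k],c[:,0]],.008)[[0,5,10,15],:2].round(4).tolist())
E
```

```text
tray top corners [[0.6512, -0.3612, 0.03], [0.5968, -0.354, 0.03], [0.6738, -0.2067, 0.03], [0.6203, -0.1974, 0.03]]
sizes 0.0549 0.0543 0.1562 0.1583
tray lead tri [array([ 0.6716, -0.2183,  0.045 ]), [np.float64(0.0008811334735406964), np.float64(0.000881133473540686)]]
tray lead tri [array([ 0.62  , -0.1934,  0.0253]), [np.float64(0.00017923888419383379), np.float64(0.0001792388841937556)]]
tongue px [[262.7, 209.7], [287.7, 207.3]] [[262.29998779296875, 209.8000030517578], [286.79998779296875, 207.1999969482422]] [[261.8, 262.5], [279.2, 260.5]] [[260.79998779296875, 263.3999938964844], [278.3999938964844, 261.5]]
tongue tri [ 0.6231 -0.0623  0.0089] [[ 0.623  -0.0613  0.008 ]] [[ 0.6208 -0.0639  0.008 ]]
tongue tri [ 0.59   -0.0672  0.0082] [[ 0.5885 -0.0668  0.008 ]] [[ 0.5889 -0.0695  0.008 ]]
lips front z47 [[0.6278, 0.018, 0.047], [0.6092, 0.0147, 0.047], [0.5752, 0.007, 0.047], [0.5566, 0.0048, 0.047]]
mouth floor z8 [[0.6234, 0.0181, 0.008], [0.5579, 0.0047, 0.008]]
far top corners z47 [[0.597, 0.1813, 0.047], [0.5271, 0.1671, 0.047]]
[[262.5, 289.5], [263.5, 289.5], [263.5, 289.5], [263.5, 289.5], [264.5, 289.5], [264.5, 290.5], [264.5, 290.5], [264.5, 290.5], [265.5, 290.5], [265.5, 290.5], [265.5, 291.5], [266.5, 291.5], [266.5, 291.5], [266.5, 291.5], [266.5, 291.5], [267.5, 292.5], [267.5, 291.5], [267.5, 291.5]]
[[0.623, -0.0458], [0.6199, -0.0331], [0.6181, -0.0197], [0.6148, -0.0058]]
[[0.5842, -0.046], [0.5817, -0.0332], [0.5791, -0.0199], [0.5763, -0.0059]]
```

Measurements agree with the given sizes:
- **Mouth:** about (0.592, 0.0125), yaw +0.183. Tongue top triangulates to 8–9 mm, and the case length comes out at 166 mm.
- **Tray:** centre about (0.6355, −0.280), yaw −0.145. Rim size is 0.055 × 0.157 at z = 0.03, and the two triangulated corners scatter at 0.025 and 0.045.

Now I'll grasp the tray and lift it.

```bash
cat >> h.py <<'E'
M=np.array([.592,.0125]);YS=.183
ex=np.array([np.cos(YS),np.sin(YS)]);ey=np.array([-np.sin(YS),np.cos(YS)])
S=lambda x,y,z:np.r_[M+x*ex+y*ey,z]
def toS(p): d=np.array(p)[:2]-M;return np.array([d@ex,d@ey,p[2]])
LEAN=.65;QS=quat(LEAN,np.pi/2+YS)
E
python3 - <<'E'
from h import *
yt=-.145;ht=np.array([-np.sin(yt),np.cos(yt)]);Q=quat(LEAN,np.pi/2+yt)
g=np.array([.6355,-.2798])-.035*ht
G=np.r_[g,.026];pre=G+np.r_[-ht*np.sin(LEAN),np.cos(LEAN)]*.10
bot.servo_line([.63,-.34,.24],velocity=.2)
bot.reach(pre,Q);bot.servo_line(G,velocity=.1)
print("at",get_obs()["position"].round(4),get_obs()["wrist_force"].round(2))
hand.move_gripper(.045,50)
o=get_obs();print("w",o["gripper_width"],o["grip_force"],o["wrist_force"].round(2))
bot.servo_line(G+[0,0,.04],velocity=.08)
o=get_obs();print("w",o["gripper_width"],o["grip_force"],o["wrist_force"].round(2),o["time_s"])
r=shot("scene","S1");cv2.imwrite("pics/S1c.png",cv2.resize(cv2.imread("pics/S1.png")[150:300,100:300],(800,600),interpolation=2))
E
```

```text
at [ 0.6308 -0.3151  0.0266] [-0.38  0.45 -1.21]
w 0.05526473397651318 54.64085876941681 [-0.72 -2.2   3.71]
w 0.05481376764477473 53.88670563697815 [-1.02 -0.67 -4.62] 7.2167
```

View pics/S1c.png

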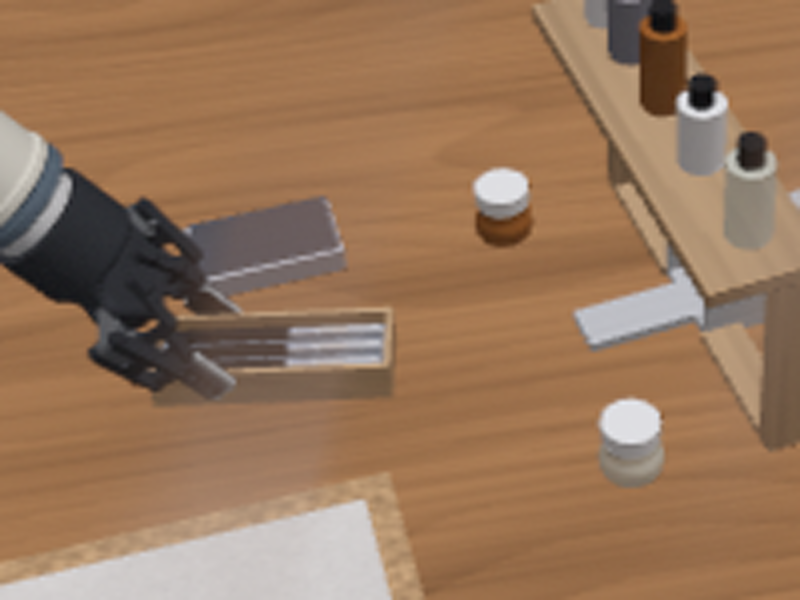

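The tray is held about level (grip width 55 mm). Its leading end is at (390,340) in the crop and the tongue is ahead at (580,330). Next I'll carry it over the tongue, set it down, and slide it in with force checks.

```bash
python3 - <<'E'
from h import *
bot.servo_line(S(0,-.155,.066),QS,velocity=.1)
bot.dwell(.3);f0=get_obs()["wrist_force"]
for z in(.045,.039,.037,.035,.034):
    bot.servo_line(S(0,-.155,z),velocity=.05);o=get_obs();f=o["wrist_force"]-f0
    print(toS(o["position"]).round(4),f.round(2))
    if f[2]>3:break
r=shot("scene","S2");cv2.imwrite("pics/S2c.png",cv2.resize(cv2.imread("pics/S2.png")[180:280,160:293],(800,600),interpolation=2))
print(get_obs()["time_s"])
E
```

```text
[-1.000e-04 -1.548e-01  4.470e-02] [-1.27  0.48  0.84]
[-1.000e-04 -1.549e-01  3.870e-02] [-1.23  0.91  0.57]
[ 0.    -0.155  0.037] [-2.03 -0.78  0.99]
[-0.     -0.155   0.0349] [-0.88  0.55  1.26]
[ 1.000e-04 -1.551e-01  3.430e-02] [-1.4   0.09  4.02]
11.1
```

View pics/S2c.png

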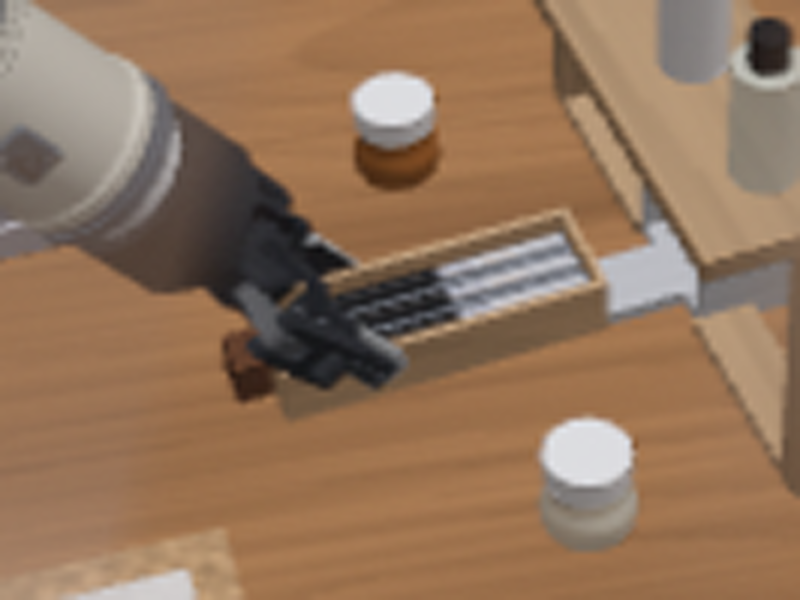

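The tray rests on the tongue, with contact 8 mm up as expected, and lines up with it. The leading end is at (600,285) and the tongue at (650,275) in the crop. Sliding it in.

```bash
python3 - <<'E'
from h import *
f0=get_obs()["wrist_force"]
for y in np.arange(-.147,-.0399,.0107):
    bot.servo_line(S(0,y,.0347),velocity=.04);o=get_obs();f=o["wrist_force"]-f0
    fs=np.array([f[:2]@ex,f[:2]@ey,f[2]])
    print(toS(o["position"]).round(4),fs.round(1),o["gripper_width"].round(4))
    if abs(fs[1])>10 or abs(fs[0])>12: print("stop");break
r=shot("scene","S3");cv2.imwrite("pics/S3c.png",cv2.resize(cv2.imread("pics/S3.png")[180:280,180:313],(800,600),interpolation=2))
print(get_obs()["time_s"])
E
```

```text
Traceback (most recent call last):
AttributeError: 'float' object has no attribute 'round'
```

```bash
python3 - <<'E'
from h import *
f0=get_obs()["wrist_force"]
for y in np.arange(-.140,-.0399,.01):
    bot.servo_line(S(0,y,.0347),velocity=.04);o=get_obs();f=o["wrist_force"]-f0
    fs=np.array([f[:2]@ex,f[:2]@ey,f[2]])
    print(toS(o["position"]).round(4),fs.round(1))
    if abs(fs[1])>10 or abs(fs[0])>12: print("stop");break
r=shot("scene","S3");cv2.imwrite("pics/S3c.png",cv2.resize(cv2.imread("pics/S3.png")[180:280,180:313],(800,600),interpolation=2))
print(get_obs()["time_s"])
E
```

```text
[-1.000e-04 -1.395e-01  3.460e-02] [ 0.6 -1.4 -0.5]
[-1.000e-04 -1.295e-01  3.470e-02] [ 0.6 -1.9 -1. ]
[-1.000e-04 -1.196e-01  3.470e-02] [ 0.2 -1.  -0.4]
[-1.000e-04 -1.096e-01  3.470e-02] [-0.4 -1.7 -1.1]
[-0.0001 -0.0996  0.0347] [ 0.5 -1.7 -0.8]
[-0.0001 -0.0896  0.0347] [ 0.9 -1.  -1. ]
[-0.0001 -0.0796  0.0347] [ 0.2 -2.1 -1.2]
[-0.0001 -0.0696  0.0347] [ 0.6  0.3 -1.7]
[-0.0001 -0.0596  0.0347] [ 0.3 -0.8 -1. ]
[-0.0001 -0.0496  0.0347] [ 0.4 -0.9 -0.8]
[-0.0001 -0.0396  0.0347] [ 0.3 -2.3 -1. ]
15.825
```

View pics/S3c.png

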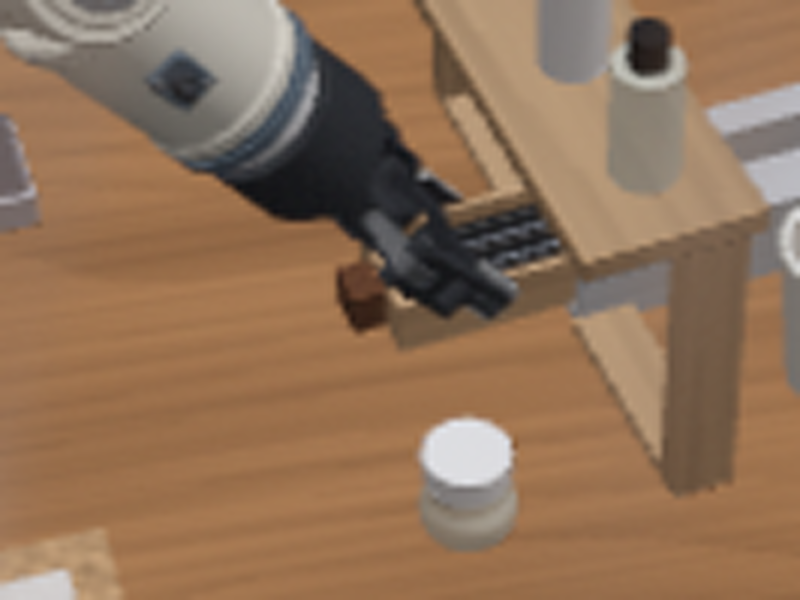

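The tray slid in freely, with lateral force under 1 N, and the leading part is inside the mouth. I'll release, back off, close the fingers and push on the pull block.

```bash
python3 - <<'E'
from h import *
hand.move_gripper(.085)
o=get_obs();print("rel",o["wrist_force"].round(2),o["gripper_width"])
p=o["position"];ax=np.r_[ey*np.sin(LEAN),-np.cos(LEAN)]
bot.servo_line(p-ax*.11,velocity=.12)
Q=quat(.85,np.pi/2+YS)
bot.servo_line(S(0,-.18,.12),Q,velocity=.12)
hand.move_gripper(0.0)
bot.servo_line(S(0,-.18,.032),velocity=.1);bot.dwell(.3)
f0=get_obs()["wrist_force"]
for y in np.r_[np.arange(-.165,-.046,.012),np.arange(-.045,-.025,.002)]:
    bot.servo_line(S(0,y,.032),velocity=.05);o=get_obs();f=o["wrist_force"]-f0
    fs=np.array([f[:2]@ex,f[:2]@ey,f[2]]);print(toS(o["position"])[1].round(4),fs.round(1))
    if abs(fs[1])>9 or np.abs(fs[[0,2]]).max()>12:print("stop");break
print(o["time_s"])
bot.dwell(.2)
r=shot("wrist","W4");r=shot("scene","S4")
a=cv2.resize(cv2.imread("pics/S4.png")[180:280,180:280],(390,390),interpolation=2)
b=cv2.resize(cv2.imread("pics/W4.png"),(400,300),interpolation=3);c=np.zeros((390,790,3),np.uint8);c[:,:390]=a;c[:300,390:]=b
cv2.imwrite("pics/P4.png",c)
E
```

```text
rel [-0.35 -0.21 -1.14] 0.08517772409598977
-0.1645 [0.6 1.  0.1]
-0.1526 [ 0.7 -0.2  0.1]
-0.1406 [ 0.7 -0.7  0.4]
-0.1286 [ 0.4  0.1 -0.6]
-0.1166 [-1.3 -1.2 -0.5]
-0.1045 [-0.1 -0.6 -0.2]
-0.0925 [0.1 0.3 0.4]
-0.0805 [-0.4 -0.8  1. ]
-0.0685 [ 0.8 -0.1 -0. ]
-0.0565 [-0.4 -1.4 -0.2]
-0.0445 [-0.1 -0.6  0.1]
-0.0429 [ 0.7 -0.2  1. ]
-0.0409 [ 0.4 -0.4 -0.1]
-0.0389 [ 0.3 -0.2  0.3]
-0.0368 [ 0.2 -1.   0.5]
-0.0348 [ 0.1  0.7 -0.2]
-0.0328 [ 1.  -0.1 -0.6]
-0.0316 [-0.6 -5.6  0.6]
-0.0314 [ -3.3 -15.3   3.5]
stop
26.525
```

View pics/P4.png

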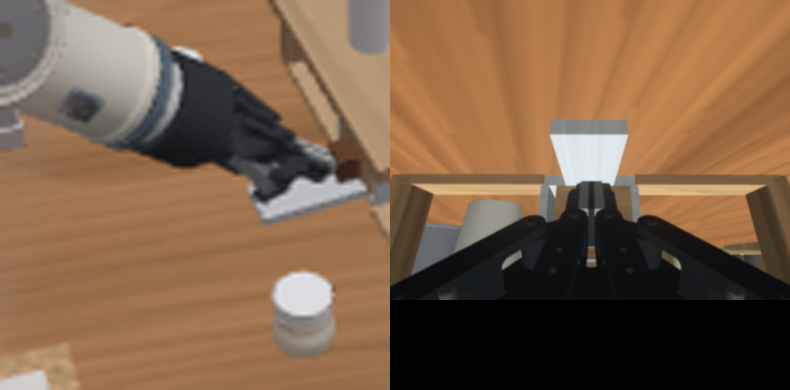

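It came to a firm stop at the closed end, with only the pull block showing at (347,160) in the scene crop. I'll back away and check from the wrist camera.

```bash
python3 - <<'E'
from h import *
bot.servo_line(S(0,-.17,.034),velocity=.1)
bot.reach(S(0,-.24,.20),quat(.6,np.pi/2+YS))
r=shot("wrist","W5");c=proj(r,S(0,-.01,.03))[0].round().astype(int);print(c,get_obs()["time_s"])
x,y=np.clip(c-[75,55],0,[361,273]);print(x,y)
cv2.imwrite("pics/W5c.png",cv2.resize(cv2.imread("pics/W5.png")[y:y+110,x:x+150],(750,550),interpolation=2))
print("mouth px",proj(r,np.array([S(0,0,.038),S(0,-.018,.035),S(0,-.018,.011)])).round(1).tolist())
E
```

```text
[256 227] 29.1833
181 172
mouth px [[256.1, 236.2], [256.1, 227.2], [256.1, 212.6]]
```

View pics/W5c.png

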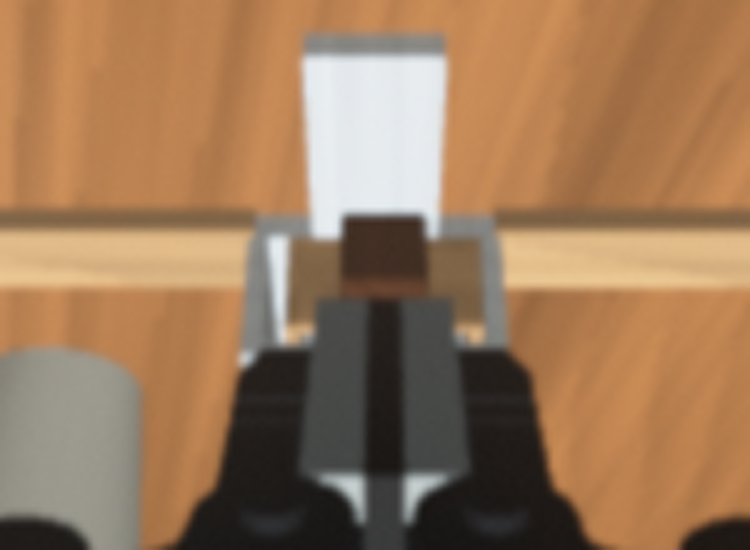

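The wrist view shows the tray's rear face level with the mouth frame (crop row about 238, against about 235 for the wall fronts). It sits between the walls, with only the block (345–425, 215–295) standing out on the tongue. The robot is clear, so I'm handing in.

```bash
python3 -c "
from workcell import *
print(hand_in())"
```

```text
the job is handed in; nothing more can be done
None
```

The tray is in the case, pushed to the closed end so that only the pull block stands out, and the job was handed in at about 29 s of robot time; no verdict was returned.

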